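Show the order of work for fitting a heel

TASK

Show the apprentice what to take, and in which order, to fit a heel: point first at the sanding block, then at the open glue tin, then at the single heel lift that lies by itself, each time holding the fingertips for two seconds about 3 cm above its middle. Touch nothing at all, and do not dip down over the lump of wax, the shut tin or the stack of heel lifts, which are not for this job. Finish with the fingertips raised about 30 cm above the bench.

Things in the scene. Friction and masses are not known exactly. Their poses are not given: they have to be found in the camera images.
- sanding_block_mark (a point): middle of the top face of the sanding block: a straight-edged oblong block 74 x 37 mm, 27 mm high, lying flat on the bench; to be pointed at first. The point's z is the top of the block
- glue_tin_mark (a point): middle of the mouth, at rim height, of the open glue tin: a round tin without a lid, 88 mm across, 45 mm high, hollow, standing on the bench; to be pointed at second
- heel_lift_mark (a point): middle of the top face of the single heel lift: a flat D-shaped piece 55 x 58 mm, only 8 mm thick, lying by itself on the bench; to be pointed at third
- wax_lump_mark (a point): top middle of the lump of wax: an irregular rounded lump 36 x 47 mm, 25 mm high, smaller than the sanding block; not for this job
- shut_tin_mark (a point): top middle of the shut tin: a flat round tin with its lid on, 80 mm across, 23 mm high; not for this job
- stack_top_mark (a point): top middle of the stack of three loose heel lifts (each a D-shaped piece 55 x 58 x 8 mm), 24 mm high in all; not for this job
- pattern_bowl: bowl with a pattern piece standing up in it, 150 mm across, 147 mm high, at the back of the bench; origin at the centre of its underside.
- panel_post (a point): foot of the near edge of the upright panel at the back left of the bench: it rises 440 mm and runs from here away from the robot and to the right, at 30 degrees to the x axis, with shelves on its far left; fixed, keep clear of it. All the other clutter stands at the back and right of the work, at most 105 mm high; only the jars along the back wall are taller, up to 220 mm
Things that resemble listed ones, but are neither listed nor needed, are in the scene too. Leave any green, red or white look-alike of the part that bears heel_lift_mark alone.

How it is judged:
On the way, in this order (a step that is already met when the one before it is completed fails the run):
1. the fingertips dwell just above the sanding block (horizontal distance between the grasp point and sanding_block_mark below 0.025 m and z of the grasp point in the frame of sanding_block_mark between 0.012 and 0.085 m), for 1.5 s.
2. the fingertips dwell just above the open glue tin (horizontal distance between the grasp point and glue_tin_mark below 0.025 m and z of the grasp point in the frame of glue_tin_mark between 0.012 and 0.085 m), for 1.5 s.
3. the fingertips dwell just above the single heel lift (horizontal distance between the grasp point and heel_lift_mark below 0.025 m and z of the grasp point in the frame of heel_lift_mark between 0.012 and 0.085 m), for 1.5 s.
At the end, for the whole second after the job is handed in: The grasp point between the fingers is more than 22 cm above the bench, and the sanding block, glue tin, single heel lift, wax, shut tin and stack all are within 8 mm of where they lay at the start (height (world z) of the grasp point above 0.22 m and distance of each of sanding_block_mark, glue_tin_mark, heel_lift_mark, wax_lump_mark, shut_tin_mark, stack_top_mark from where it was at the start of the episode below 0.008 m); the robot touches nothing.
It fails at once if the robot touches something (contact force between any of the fingers, the arm and anything else above 0.3 N).
It fails at once if something of the work is shifted or lifted (distance of any of sanding_block_mark, glue_tin_mark, heel_lift_mark, wax_lump_mark, shut_tin_mark, stack_top_mark from where it was at the start of the episode above 0.008 m).
It fails at once if the fingers dip down over the wax lump (grasp point within 3 cm of its middle and less than 7 cm above its top) (horizontal distance between the grasp point and wax_lump_mark below 0.03 m and z of the grasp point in the frame of wax_lump_mark below 0.07 m).
It fails at once if the fingers dip down over the shut tin (grasp point within 3 cm of its middle and less than 7 cm above its top) (horizontal distance between the grasp point and shut_tin_mark below 0.03 m and z of the grasp point in the frame of shut_tin_mark below 0.07 m).
It fails at once if the fingers dip down over the stack of heel lifts (grasp point within 3 cm of its middle and less than 7 cm above its top) (horizontal distance between the grasp point and stack_top_mark below 0.03 m and z of the grasp point in the frame of stack_top_mark below 0.07 m).
It also fails if it takes over 58 s, if anything falls off the work surface, if the arm or the gripper's body presses on something with over 40 N, if the wrist force passes 120 N, or if a joint passes its speed limit or range.

ROBOT

A 7-joint arm with a two-finger parallel gripper is mounted at the origin on a cart in front of the work surface, level with it; the furniture and walls round the work are solid. World frame = base frame: x ahead of the robot, y to its left, z up, the work surface at z = 0. Lengths are in m, angles in rad, forces in N, time in s.
With the tool pointing down it reaches from about 0.425 to 0.925 m from the base axis. Payload 6.8 kg.
Tool frame: the origin (TCP) lies at the very end of the fingers, on their centre line; the grasp point (between the pads) lies 19 mm behind it; z points along the fingers, y is the line along which they close (so a half turn about z gives the same grasp; the last joint's range is limited). The gripper opens to 85 mm and grips with 20 to 120 N. Pads are 22 mm wide; open, the fingers measure 114 mm over their backs; the gripper's body (76 mm by 85 mm) begins 54 mm behind the grasp point. The pads swing forward as they close: fully open they stand 13 mm farther back than shut.
Start: joints at [1.073, 0.477, 0.022, 1.555, -0.011, 1.109, -0.083], TCP at [0.257, -0.624, 0.231] pointing down, gripper open.
Joint ranges: [-2.96, 2.96], [-0.34, 2.1], [-1.41, 1.46], [0.24, 2.44], [-1.37, 4.51], [0.17, 1.92], [-2.96, 2.96]. Speed limits (rad/s): [2.39, 2.39, 3.14, 3.14, 3.14, 3.14, 3.14].

INTERFACE

Orientations are given as a unit quaternion [w, x, y, z].
In Python, from station import get_obs, read_camera, hand_in gives the robot as it stands.
- The arm moves only by the tool arm_command, never from a script. Its argument "commands" is one flat list of numbers, 7 for each row, row after row: the shift along the tool's x, y, z in m, then the turn, a rotation vector about the tool's x, y, z in degrees, then the opening, from 0 (shut) to 1 (fully open). In form: [tx, ty, tz, rx, ry, rz, fingers, tx, ty, tz, rx, ry, rz, fingers, ...]. A call has 1 to 8 rows; each row is the pose to reach, as a shift and turn from the pose commanded when the call began, along the tool's axes at that moment; what a row does not reach only later rows make up. A row lasts 1/10 s, in which the tool goes at most 50 mm and 8.59 degrees, less where a joint would pass 70% of its speed; a pose out of reach is approached as far as the arm can. A call with a gripper value outside its range is refused whole. The fingers move at their own pace and stop on an object; "force" is the grip in N (left out, the last holds). Time passes only in rows, so rows that repeat a pose let the fingers close. It gives the time, the measured TCP pose, the force, the opening and the grip force at its end, in the units of the state.
- get_obs(): the state, without advancing time (a new reading comes with each control period).
- read_camera(name): name is "scene" or "top"; returns a dict with "img" (384x512x3 uint8, red, green, blue), "camera_matrix" (3x3 intrinsics, pixels), "pose" (4x4, takes a point from camera to world coordinates). Camera axes: x right, y down, z forward; pixel columns grow to the right and rows downward; lengths in m; the calibration is good to about 2 mm. A picture is of the moment at which its call begins. There is no depth.
- hand_in(): hands the job in; it is judged then, once.
The state is a dict: "t": time; "q": joint angles; "joint_vel": joint speeds; "joint_torque": joint torques, N m; "eef_pos": TCP position; "tool_rot": TCP orientation; "contact_force": force on the tool from outside, world axes, zero at the start; "torque": the same for the moment, N m; "gripper_width": opening from 0.0 (shut) to 1.0 (fully open); "grasp_force": force on a finger pad.
Only numpy, scipy, OpenCV 4.12 (cv2) and the standard library are available. Lean on these libraries where they do the work, as an engineer would, in place of code of your own. Each camera call takes 0.05 s, during which the arm holds its last target. There are 200 camera calls.

## Working session

There is one attempt and no reset: what is moved stays moved. The work goes in short steps, Python scripts to look and compute and a tool call to move; the robot and the scene stay as the last step left them, time stands still between calls to the robot, and variables do not carry over. Pictures are saved under pics/ and viewed, at most 10 in all, crops included, and the job is handed in when it is done.

Besides the shell and the picture viewer there is one more tool, called after "Emit:" by a JSON object that holds its "name" and its "arguments". arm_command: Moves the arm, as the interface text tells. Its arguments: {"type":"object","properties":{"commands":{"type":"array","items":{"type":"number"}},"force":{"type":"number"}},"required":["commands"]}

```bash
mkdir -p pics
python3 - <<'E'
from station import *
import cv2, numpy as np
o=get_obs(); print({k:np.round(o[k],3) for k in("t","q","eef_pos","tool_rot","gripper_width")})
for n in("scene","top"):
    c=read_camera(n); cv2.imwrite(f"pics/{n}0.png",cv2.resize(c["img"][:,:,::-1],(800,600),interpolation=cv2.INTER_CUBIC))
    cv2.imwrite(f"{n}_raw.png",c["img"][:,:,::-1]); np.savez(f"{n}_cal.npz",K=c["camera_matrix"],T=c["pose"]); print(n,np.round(c["camera_matrix"],1).tolist(),np.round(c["pose"],3).tolist())
E
```

```text
{'t': np.float64(0.0), 'q': array([ 1.073,  0.478,  0.022,  1.556, -0.012,  1.109, -0.083]), 'eef_pos': array([ 0.256, -0.624,  0.23 ]), 'tool_rot': array([-0.001,  0.981,  0.194, -0.   ]), 'gripper_width': np.float64(1.002)}
scene [[351.6, 0.0, 254.6], [0.0, 351.6, 191.9], [0.0, 0.0, 1.0]] [[0.449, -0.495, 0.744, -0.147], [-0.893, -0.257, 0.369, -0.535], [0.009, -0.83, -0.558, 0.564], [0.0, 0.0, 0.0, 1.0]]
top [[370.1, 0.0, 255.0], [0.0, 370.1, 191.3], [0.0, 0.0, 1.0]] [[0.005, -0.997, 0.08, 0.445], [-1.0, -0.006, -0.013, -0.176], [0.013, -0.08, -0.997, 1.025], [0.0, 0.0, 0.0, 1.0]]
```

View pics/scene0.png

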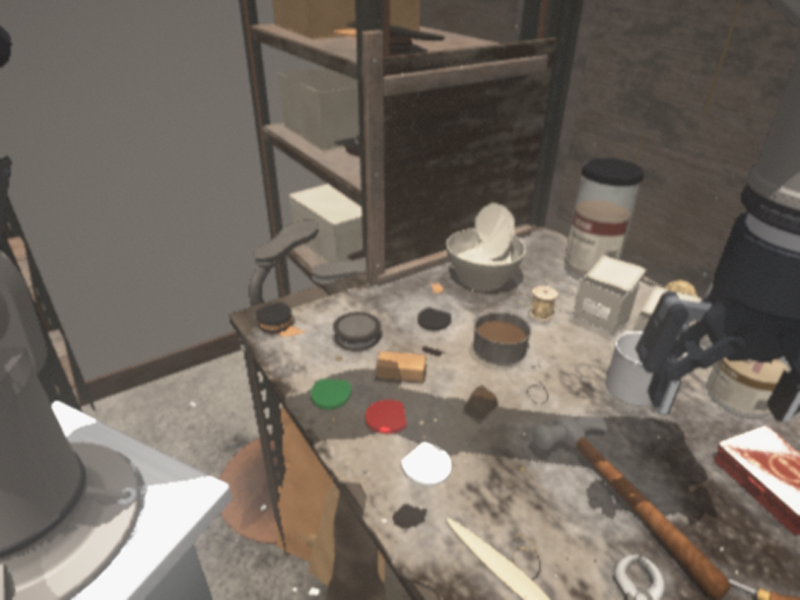

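View pics/top0.png

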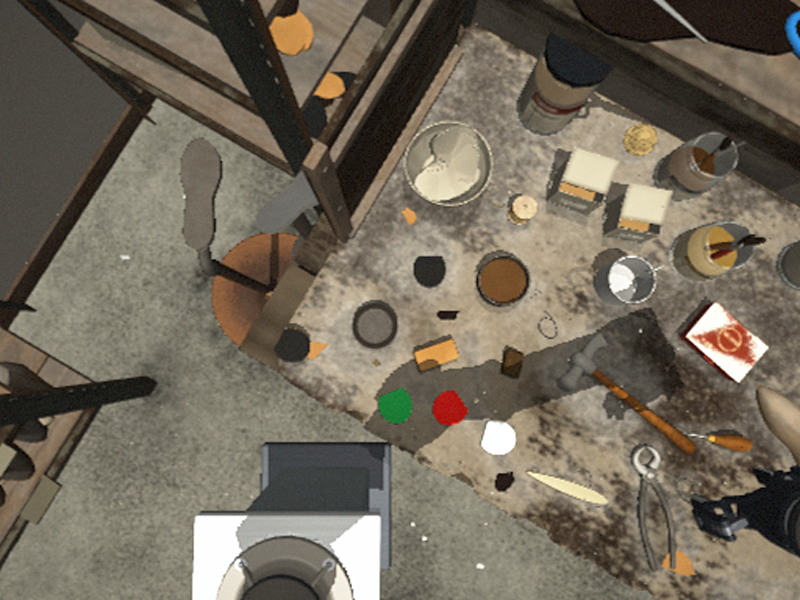

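The top view (800x600 px) shows these candidates:
- **Sanding block:** orange block at (437,353). The brown lump at (512,361) is the wax.
- **Open glue tin:** brown-filled at (503,279). The grey tin at (375,324) is the shut one.
- **Single heel lift:** flat black piece at (430,270). The others are the layered stack at (293,343), the green (395,406), red (450,407) and white (498,437) look-alikes, and a black scrap at (504,481).

In the scene view the block is at (401,366), the glue tin at (501,338), the single lift at (433,319), the stack at (273,317), the shut tin at (357,331) and the wax at (481,402).

Next I'll measure them and check the choice in one close crop.

```bash
cat > m.py <<'E'
import cv2, numpy as np
def cal(n): d=np.load(f"{n}_cal.npz"); return d["K"],d["T"]
def ray(n,p):
    K,T=cal(n); d=T[:3,:3]@np.linalg.solve(K,[p[0],p[1],1.]); return T[:3,3],d
def plane(n,p,z): o,d=ray(n,p); return o+d*(z-o[2])/d[2]
def tri(p,q):
    A=[];b=[]
    for n,x in(("top",p),("scene",q)):
        o,d=ray(n,x); d=d/np.linalg.norm(d); P=np.eye(3)-np.outer(d,d); A.append(P); b.append(P@o)
    x=np.linalg.solve(A[0]+A[1],b[0]+b[1]); return x, np.linalg.norm(A[0]@x-b[0])+np.linalg.norm(A[1]@x-b[1])
def blob(n,seed,r,lo,hi):
    im=cv2.imread(f"{n}_raw.png"); h=cv2.cvtColor(im,cv2.COLOR_BGR2HSV); m=cv2.inRange(h,lo,hi)
    s=np.array(seed)/1.5625; k=np.zeros_like(m); cv2.circle(k,tuple(int(v) for v in s),r,255,-1); m&=k
    m=cv2.morphologyEx(m,cv2.MORPH_OPEN,np.ones((2,2),np.uint8))
    c=max(cv2.findContours(m,cv2.RETR_EXTERNAL,cv2.CHAIN_APPROX_NONE)[0],key=cv2.contourArea); c=cv2.convexHull(c)
    x=cv2.moments(c); return np.array([x["m10"]/x["m00"],x["m01"]/x["m00"]]),c
E
python3 - <<'E'
from m import *
D=((0,0,0),(180,255,75)); O=((5,110,90),(25,255,255)); B=((0,0,0),(180,255,50)); BR=((0,90,20),(25,255,160))
things={"block":((437,353),(401,366),20,O,.027),"glue":((503,279),(501,338),24,D,.045),"lift":((430,270),(433,319),15,B,.008),
"shut":((375,324),(357,331),22,D,.023),"stack":((293,343),(273,317),15,B,.024),"wax":((512,361),(481,402),12,BR,.025)}
vis={n:cv2.imread(f"{n}_raw.png") for n in("top","scene")}
for k,(a,b,r,(lo,hi),z) in things.items():
    p,c=blob("top",a,r,lo,hi); q,e=blob("scene",b,r,lo,hi)
    W=np.array([plane("top",v[0],z) for v in c]); x,err=tri(p,q)
    w,h=cv2.minAreaRect((W[:,:2]*1000).astype(np.float32))[1]
    print(k,"px",np.round(p),np.round(q),"tri",np.round(x,3),"err",round(err,4),"plane top",np.round(plane("top",p,z)[:2],3),"scene",np.round(plane("scene",q,z)[:2],3),"size mm",round(w),round(h))
    cv2.polylines(vis["top"],[c],True,(255,255,0),1); cv2.polylines(vis["scene"],[e],True,(255,255,0),1)
K,T=cal("top")
u=cv2.resize(vis["top"][150:260,165:365],(800,440),interpolation=cv2.INTER_NEAREST)[:300]
v=cv2.resize(vis["scene"][185:270,150:350],(800,340),interpolation=cv2.INTER_NEAREST)[:300]
cv2.imwrite("pics/crop.png",np.vstack([u,v]))
E
```

```text
block px [280. 228.] [259. 232.] tri [ 0.429 -0.26   0.02 ] err 0.0072 plane top [ 0.427 -0.256] scene [ 0.423 -0.266] size mm 36 72Traceback (most recent call last):
  File "<stdin>", line 7, in <module>
  File "m.py", line 15, in blob
    c=max(cv2.findContours(m,cv2.RETR_EXTERNAL,cv2.CHAIN_APPROX_NONE)[0],key=cv2.contourArea); c=cv2.convexHull(c)
ValueError: max() iterable argument is empty
```

```bash
cat > run.py <<'E'
from m import *
h={n:cv2.cvtColor(cv2.imread(f"{n}_raw.png"),cv2.COLOR_BGR2HSV) for n in("top","scene")}
O=((5,110,90),(25,255,255)); 
things={"block":((437,353),(401,366),20,O,O,.027),"glue":((503,279),(501,338),22,0,0,.045),"lift":((430,270),(433,319),15,0,0,.008),
"shut":((375,324),(357,331),19,0,0,.023),"stack":((293,343),(273,317),14,0,0,.024),"wax":((512,361),(481,402),12,0,0,.025)}
vis={n:cv2.imread(f"{n}_raw.png") for n in h}
for k,(a,b,r,A,B,z) in things.items():
    P=[]
    for n,s,T in(("top",a,A),("scene",b,B)):
        if not T:   # Otsu on the brightness round the thing
            x,y=(np.array(s)/1.5625).astype(int); v=h[n][y-r:y+r,x-r:x+r,2]
            t,_=cv2.threshold(v,0,255,cv2.THRESH_OTSU); T=((0,0,0),(180,255,t))
        P.append(blob(n,s,r,*T))
    (p,c),(q,e)=P
    W=np.array([plane("top",v[0],z) for v in c]); x,err=tri(p,q)
    w,l=cv2.minAreaRect((W[:,:2]*1000).astype(np.float32))[1]
    print(k,"px",np.round(p),np.round(q),"tri",np.round(x,3),"err",round(err,4),"top",np.round(plane("top",p,z)[:2],3),"scene",np.round(plane("scene",q,z)[:2],3),"mm",round(w),round(l))
    cv2.polylines(vis["top"],[c],True,(255,255,0),1); cv2.polylines(vis["scene"],[e],True,(255,255,0),1)
u=cv2.resize(vis["top"][155:255,165:365],(800,400),interpolation=cv2.INTER_NEAREST)[:330]
v=cv2.resize(vis["scene"][192:272,150:350],(800,320),interpolation=cv2.INTER_NEAREST)[:270]
cv2.imwrite("pics/crop.png",np.vstack([u,v]))
E
python3 run.py
```

```text
block px [280. 228.] [259. 232.] tri [ 0.429 -0.26   0.02 ] err 0.0072 top [ 0.427 -0.256] scene [ 0.423 -0.266] mm 36 72
glue px [322. 179.] [321. 218.] tri [ 0.56  -0.373  0.014] err 0.002 top [ 0.556 -0.366] scene [ 0.52  -0.383] mm 91 97
lift px [276. 174.] [278. 205.] tri [ 0.576 -0.248 -0.   ] err 0.0032 top [ 0.574 -0.246] scene [ 0.567 -0.253] mm 53 53
shut px [241. 208.] [229. 213.] tri [ 0.479 -0.15   0.005] err 0.0019 top [ 0.478 -0.15 ] scene [ 0.459 -0.164] mm 84 78
stack px [187. 220.] [175. 203.] tri [ 0.445 -0.003  0.011] err 0.0005 top [ 0.445 -0.005] scene [ 0.431 -0.015] mm 70 62
wax px [328. 233.] [308. 259.] tri [ 0.412 -0.392  0.005] err 0.0022 top [ 0.412 -0.386] scene [ 0.393 -0.398] mm 58 54
```

View pics/crop.png

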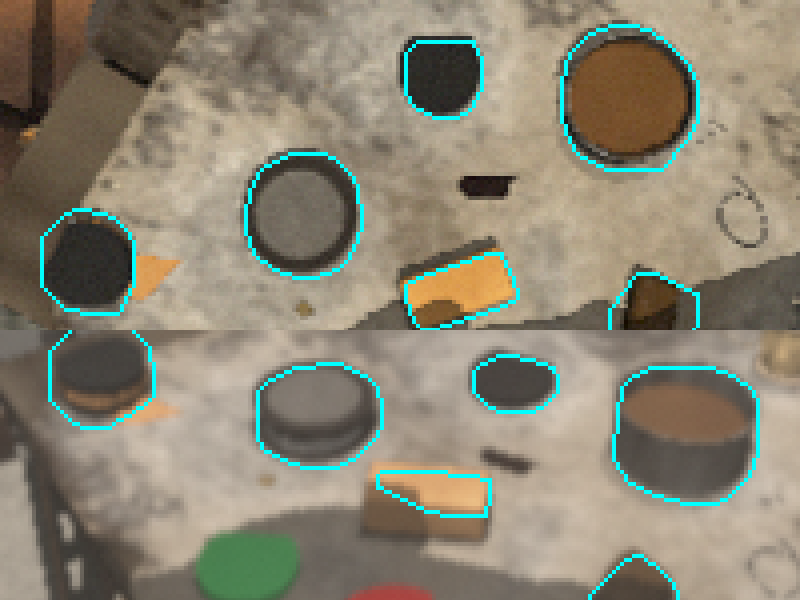

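The crop confirms the choice: the single lift is flat and black, the stack shows layers, and the glue tin is open and filled. Next I'll triangulate the top-face centres from rim and face pixels, check clearance to the post and bowl, and work out the first shift.

```bash
cat > go.py <<'E'
import sys,numpy as np
from station import get_obs
from scipy.spatial.transform import Rotation as R
o=get_obs(); w,x,y,z=o["tool_rot"]; t=np.array(list(map(float,sys.argv[1:4])))
r=R.from_quat([x,y,z,w])
print("t",round(float(o["t"]),2),"pos",np.round(o["eef_pos"],3),"grasp",np.round(o["eef_pos"]-.019*r.as_matrix()[:,2],3),"zaxis",np.round(r.as_matrix()[:,2],3),"F",np.round(o["contact_force"],2),"q",np.round(o["q"],2),"w",round(float(o["gripper_width"]),2))
print("tool shift mm",np.round(1000*r.inv().apply(t-o["eef_pos"])))
E
python3 - <<'E'
from m import *
s=1.5625
for k,p,q,z in(("block",(280,228),(256.8,231.2),.027),("glue",(322.3,179.3),(321.7,211),.045),("lift",(275.5,174),(278.5,205.2),.008),
 ("post",(347/s,238/s),(376/s,281/s),0),("bowl",(448/s,163/s),(485/s,250/s),.08)):
    x,e=tri(p,q); print(k,np.round(x,3),round(e,4),np.round(plane("top",p,z)[:2],3),np.round(plane("scene",q,z)[:2],3))
E
python3 go.py 0.427 -0.258 0.22
```

```text
block [ 0.426 -0.257  0.024] 0.0013 [ 0.426 -0.256] [ 0.423 -0.259]
glue [ 0.558 -0.372  0.035] 0.0035 [ 0.556 -0.368] [ 0.546 -0.376]
lift [ 0.576 -0.248 -0.   ] 0.0037 [ 0.574 -0.245] [ 0.566 -0.254]
post [ 0.635 -0.098  0.005] 0.0035 [ 0.635 -0.096] [ 0.644 -0.096]
bowl [ 0.756 -0.272  0.059] 0.0006 [ 0.749 -0.27 ] [ 0.718 -0.284]
t 0.1 pos [ 0.256 -0.624  0.23 ] grasp [ 0.256 -0.624  0.249] zaxis [-0.001  0.002 -1.   ] F [-0.04 -0.3   0.24] q [ 1.07  0.48  0.02  1.56 -0.01  1.11 -0.08] w 1.0
tool shift mm [ 297. -274.   11.]
```

Emit:
{"name": "arm_command", "arguments": {"commands": [0.02, -0.018, 0, 0, 0, 0, 0, 0.045, -0.042, 0, 0, 0, 0, 0, 0.075, -0.07, 0, 0, 0, 0, 0, 0.105, -0.098, 0, 0, 0, 0, 0, 0.135, -0.125, 0, 0, 0, 0, 0, 0.165, -0.152, 0, 0, 0, 0, 0, 0.19, -0.175, 0, 0, 0, 0, 0, 0.2, -0.185, 0, 0, 0, 0, 0]}}

```text
t: 0.9
eef_pos: [0.3729, -0.3737, 0.2311]
tool_rot: [-0.001, 0.981, 0.196, 0.0]
contact_force: [1.2, 0.5, 0.0]
gripper_width: -0.0
grasp_force: 0.0
```

```bash
python3 go.py 0.427 -0.258 0.22
```

```text
t 0.9 pos [ 0.373 -0.374  0.231] grasp [ 0.373 -0.374  0.25 ] zaxis [ 0.     0.001 -1.   ] F [1.18 0.47 0.05] q [ 0.75  0.24 -0.09  1.9   0.02  1.   -0.53] w -0.0
tool shift mm [ 94. -86.  11.]
```

Emit:
{"name": "arm_command", "arguments": {"commands": [0.025, -0.022, 0, 0, 0, 0, 0, 0.055, -0.05, 0, 0, 0, 0, 0, 0.082, -0.075, 0.0, 0, 0, 0, 0, 0.094, -0.086, 0.02, 0, 0, 0, 0, 0.094, -0.086, 0.045, 0, 0, 0, 0, 0.094, -0.086, 0.07, 0, 0, 0, 0, 0.094, -0.086, 0.09, 0, 0, 0, 0, 0.094, -0.086, 0.1, 0, 0, 0, 0]}}

```text
t: 1.7
eef_pos: [0.4242, -0.2624, 0.1295]
tool_rot: [-0.001, 0.981, 0.193, -0.001]
contact_force: [0.0, 0.3, 0.6]
gripper_width: -0.002
grasp_force: 0.0
```

```bash
python3 go.py 0.427 -0.258 0.055
python3 - <<'E'
from station import *
import cv2
a=read_camera("top")["img"][:,:,::-1][130:290,170:370]; b=read_camera("scene")["img"][:,:,::-1][130:290,170:370]
cv2.imwrite("pics/over_block.png",cv2.resize(cv2.hconcat([a.copy(),b.copy()]),(800,320)))
E
```

```text
t 1.7 pos [ 0.424 -0.262  0.129] grasp [ 0.424 -0.262  0.148] zaxis [-0.003  0.001 -1.   ] F [0.01 0.33 0.57] q [ 0.57  0.33 -0.16  2.05  0.08  0.77 -0.83] w -0.0
tool shift mm [ 4. -3. 74.]
```

View pics/over_block.png

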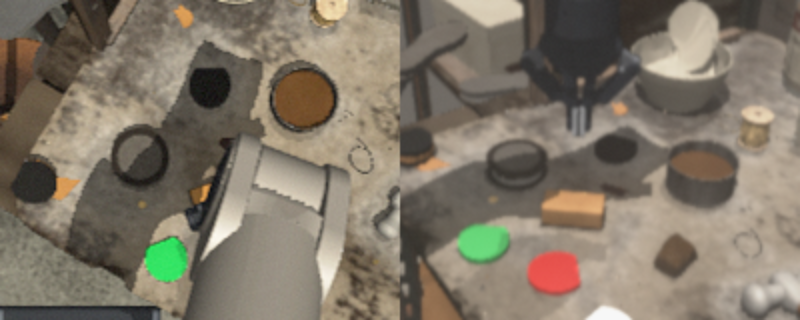

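The picture shows the shut fingertips at scene-crop (578,130), straight above the block at (573,208), with nothing disturbed. I'll descend and dwell.

Emit:
{"name": "arm_command", "arguments": {"commands": [0.003, -0.003, 0.015, 0, 0, 0, 0, 0.004, -0.004, 0.035, 0, 0, 0, 0, 0.004, -0.004, 0.055, 0, 0, 0, 0, 0.004, -0.004, 0.068, 0, 0, 0, 0, 0.004, -0.004, 0.073, 0, 0, 0, 0, 0.004, -0.004, 0.073, 0, 0, 0, 0, 0.004, -0.004, 0.073, 0, 0, 0, 0, 0.004, -0.004, 0.073, 0, 0, 0, 0]}}

```text
t: 2.6
eef_pos: [0.4283, -0.2572, 0.0591]
tool_rot: [0.001, 0.981, 0.194, 0.001]
contact_force: [0.5, -0.1, 0.8]
gripper_width: 0.0
grasp_force: 0.0
```

Emit:
{"name": "arm_command", "arguments": {"commands": [0, 0, 0, 0, 0, 0, 0, 0, 0, 0, 0, 0, 0, 0, 0, 0, 0, 0, 0, 0, 0, 0, 0, 0, 0, 0, 0, 0, 0, 0, 0, 0, 0, 0, 0, 0, 0, 0, 0, 0, 0, 0, 0, 0, 0, 0, 0, 0, 0, 0, 0, 0, 0, 0, 0, 0]}}

```text
t: 3.4
eef_pos: [0.4277, -0.2567, 0.0583]
tool_rot: [-0.0, 0.981, 0.194, -0.0]
contact_force: [0.2, -0.7, 0.8]
gripper_width: -0.006
grasp_force: 0.0
```

Emit:
{"name": "arm_command", "arguments": {"commands": [0, 0, 0, 0, 0, 0, 0, 0, 0, 0, 0, 0, 0, 0, 0, 0, 0, 0, 0, 0, 0, 0, 0, 0, 0, 0, 0, 0, 0, 0, 0, 0, 0, 0, 0, 0, 0, 0, 0, 0, 0, 0, 0, 0, 0, 0, 0, 0, 0, 0, 0, 0, 0, 0, 0, 0]}}

```text
t: 4.2
eef_pos: [0.4277, -0.2568, 0.0583]
tool_rot: [0.0, 0.981, 0.194, 0.0]
contact_force: [-1.2, -0.1, -0.4]
gripper_width: 0.003
grasp_force: 0.0
```

Emit:
{"name": "arm_command", "arguments": {"commands": [0, 0, 0, 0, 0, 0, 0, 0, 0, 0, 0, 0, 0, 0, 0, 0, 0, 0, 0, 0, 0, 0, 0, 0, 0, 0, 0, 0, 0, 0, 0, 0, 0, 0, 0]}}

```text
t: 4.7
eef_pos: [0.4277, -0.2568, 0.0583]
tool_rot: [0.0, 0.981, 0.194, 0.0]
contact_force: [0.5, -0.6, 0.0]
gripper_width: 0.008
grasp_force: 0.0
```

```bash
python3 go.py 0.557 -0.369 0.16
```

```text
t 4.7 pos [ 0.428 -0.257  0.058] grasp [ 0.428 -0.257  0.077] zaxis [ 0. -0. -1.] F [ 0.5  -0.57  0.03] q [ 0.54  0.44 -0.15  2.1   0.11  0.6  -0.87] w 0.01
tool shift mm [  77.  153. -102.]
```

Emit:
{"name": "arm_command", "arguments": {"commands": [0, 0, -0.02, 0, 0, 0, 0, 0, 0, -0.05, 0, 0, 0, 0, 0, 0, -0.08, 0, 0, 0, 0, 0.01, 0.02, -0.1, 0, 0, 0, 0, 0.025, 0.05, -0.1, 0, 0, 0, 0, 0.04, 0.08, -0.1, 0, 0, 0, 0, 0.055, 0.11, -0.1, 0, 0, 0, 0, 0.068, 0.135, -0.1, 0, 0, 0, 0]}}

```text
t: 5.5
eef_pos: [0.5429, -0.3571, 0.1583]
tool_rot: [0.0, 0.981, 0.193, 0.0]
contact_force: [-0.8, 0.3, -0.3]
gripper_width: 0.003
grasp_force: 0.0
```

Emit:
{"name": "arm_command", "arguments": {"commands": [0.006, 0.012, 0, 0, 0, 0, 0, 0.009, 0.018, 0, 0, 0, 0, 0, 0.009, 0.018, 0, 0, 0, 0, 0]}}

```text
t: 5.8
eef_pos: [0.5571, -0.3692, 0.1579]
tool_rot: [-0.0, 0.981, 0.194, -0.0]
contact_force: [-0.0, 0.5, -0.8]
gripper_width: 0.004
grasp_force: 0.0
```

```bash
python3 go.py 0.557 -0.369 0.075
python3 - <<'E'
from station import *
import cv2
a=read_camera("top")["img"][:,:,::-1][130:290,170:370]; b=read_camera("scene")["img"][:,:,::-1][130:290,170:370]
cv2.imwrite("pics/over_tin.png",cv2.resize(cv2.hconcat([a.copy(),b.copy()]),(800,320)))
E
```

```text
t 5.8 pos [ 0.557 -0.369  0.158] grasp [ 0.557 -0.369  0.177] zaxis [-0.  0. -1.] F [-0.01  0.53 -0.76] q [ 0.58  0.54 -0.13  1.63  0.08  0.98 -0.75] w 0.0
tool shift mm [ 0. -0. 83.]
```

View pics/over_tin.png

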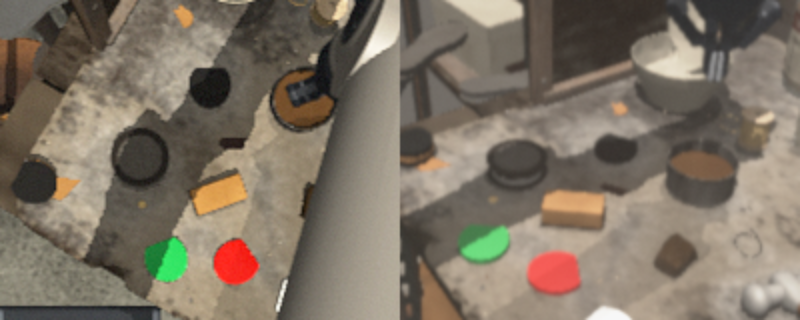

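The fingertips are over the tin's middle, at top-crop (302,93) for the finger ends and (302,98) for the mouth. In the scene crop they are at (716,80), above the tin at (702,170). I'll descend and dwell.

Emit:
{"name": "arm_command", "arguments": {"commands": [0, 0, 0.015, 0, 0, 0, 0, 0, 0, 0.035, 0, 0, 0, 0, 0, 0, 0.055, 0, 0, 0, 0, 0, 0, 0.072, 0, 0, 0, 0, 0, 0, 0.082, 0, 0, 0, 0, 0, 0, 0.082, 0, 0, 0, 0, 0, 0, 0.082, 0, 0, 0, 0, 0, 0, 0.082, 0, 0, 0, 0]}}

```text
t: 6.7
eef_pos: [0.5578, -0.3694, 0.0774]
tool_rot: [0.001, 0.981, 0.194, 0.001]
contact_force: [0.5, 1.0, 0.6]
gripper_width: 0.005
grasp_force: 0.0
```

Emit:
{"name": "arm_command", "arguments": {"commands": [0, 0, 0, 0, 0, 0, 0, 0, 0, 0, 0, 0, 0, 0, 0, 0, 0, 0, 0, 0, 0, 0, 0, 0, 0, 0, 0, 0, 0, 0, 0, 0, 0, 0, 0, 0, 0, 0, 0, 0, 0, 0, 0, 0, 0, 0, 0, 0, 0, 0, 0, 0, 0, 0, 0, 0]}}

```text
t: 7.5
eef_pos: [0.557, -0.369, 0.0763]
tool_rot: [-0.0, 0.981, 0.194, -0.0]
contact_force: [0.6, -0.4, -0.0]
gripper_width: -0.004
grasp_force: 0.0
```

Emit:
{"name": "arm_command", "arguments": {"commands": [0, 0, 0, 0, 0, 0, 0, 0, 0, 0, 0, 0, 0, 0, 0, 0, 0, 0, 0, 0, 0, 0, 0, 0, 0, 0, 0, 0, 0, 0, 0, 0, 0, 0, 0, 0, 0, 0, 0, 0, 0, 0, 0, 0, 0, 0, 0, 0, 0, 0, 0, 0, 0, 0, 0, 0]}}

```text
t: 8.3
eef_pos: [0.557, -0.369, 0.0763]
tool_rot: [0.0, 0.981, 0.194, 0.0]
contact_force: [1.0, 1.1, -0.1]
gripper_width: -0.0
grasp_force: 0.0
```

Emit:
{"name": "arm_command", "arguments": {"commands": [0, 0, 0, 0, 0, 0, 0, 0, 0, 0, 0, 0, 0, 0, 0, 0, 0, 0, 0, 0, 0, 0, 0, 0, 0, 0, 0, 0, 0, 0, 0, 0, 0, 0, 0]}}

```text
t: 8.8
eef_pos: [0.557, -0.3691, 0.0763]
tool_rot: [0.0, 0.981, 0.194, 0.0]
contact_force: [-0.5, 0.5, 0.2]
gripper_width: 0.002
grasp_force: 0.0
```

```bash
python3 go.py 0.572 -0.248 0.175
```

```text
t 8.8 pos [ 0.557 -0.369  0.076] grasp [ 0.557 -0.369  0.095] zaxis [ 0. -0. -1.] F [-0.49  0.47  0.22] q [ 0.58  0.63 -0.12  1.68  0.1   0.83 -0.77] w 0.0
tool shift mm [  60. -106.  -99.]
```

Emit:
{"name": "arm_command", "arguments": {"commands": [0, 0, -0.02, 0, 0, 0, 0, 0, 0, -0.05, 0, 0, 0, 0, 0, 0, -0.08, 0, 0, 0, 0, 0.008, -0.014, -0.1, 0, 0, 0, 0, 0.02, -0.035, -0.1, 0, 0, 0, 0, 0.033, -0.058, -0.1, 0, 0, 0, 0, 0.046, -0.081, -0.1, 0, 0, 0, 0, 0.055, -0.097, -0.1, 0, 0, 0, 0]}}

```text
t: 9.6
eef_pos: [0.5714, -0.2561, 0.1765]
tool_rot: [-0.0, 0.981, 0.195, 0.0]
contact_force: [0.5, 0.7, -0.0]
gripper_width: 0.002
grasp_force: 0.0
```

Emit:
{"name": "arm_command", "arguments": {"commands": [0.004, -0.007, 0, 0, 0, 0, 0, 0.005, -0.009, 0, 0, 0, 0, 0, 0.005, -0.009, 0, 0, 0, 0, 0]}}

```text
t: 9.9
eef_pos: [0.5721, -0.249, 0.1763]
tool_rot: [0.0, 0.981, 0.193, -0.0]
contact_force: [0.3, -0.7, 0.4]
gripper_width: -0.002
grasp_force: 0.0
```

```bash
python3 go.py 0.572 -0.248 0.038
python3 - <<'E'
from station import *
import cv2
a=read_camera("top")["img"][:,:,::-1][90:250,170:370]; b=read_camera("scene")["img"][:,:,::-1][110:270,170:370]
cv2.imwrite("pics/over_lift.png",cv2.resize(cv2.hconcat([a.copy(),b.copy()]),(800,320)))
E
```

```text
t 9.9 pos [ 0.572 -0.249  0.176] grasp [ 0.572 -0.249  0.195] zaxis [-0.    -0.001 -1.   ] F [ 0.25 -0.65  0.44] q [ 0.43  0.45 -0.16  1.73  0.09  0.97 -0.94] w -0.0
tool shift mm [  0.  -1. 138.]
```

View pics/over_lift.png

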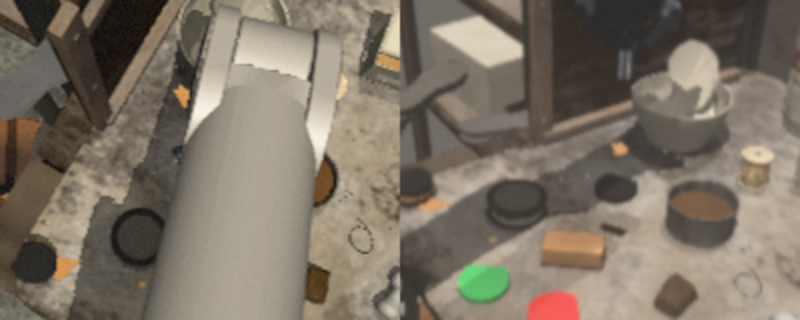

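The tool is over the lift: in the scene crop the tips are at (625,65), straight above the lift at (615,187). The wrist reaches at most about x=0.64, and the bowl's near edge is at about 0.675, so there is room to descend.

Emit:
{"name": "arm_command", "arguments": {"commands": [0, -0.001, 0.015, 0, 0, 0, 0, 0, -0.001, 0.04, 0, 0, 0, 0, 0, -0.001, 0.065, 0, 0, 0, 0, 0, -0.001, 0.09, 0, 0, 0, 0, 0, -0.001, 0.11, 0, 0, 0, 0, 0, -0.001, 0.125, 0, 0, 0, 0, 0, -0.001, 0.135, 0, 0, 0, 0, 0, -0.001, 0.136, 0, 0, 0, 0]}}

```text
t: 10.8
eef_pos: [0.571, -0.2472, 0.0388]
tool_rot: [-0.001, 0.981, 0.193, -0.001]
contact_force: [0.0, -0.1, 1.2]
gripper_width: -0.003
grasp_force: 0.0
```

Emit:
{"name": "arm_command", "arguments": {"commands": [0, 0, 0, 0, 0, 0, 0, 0, 0, 0, 0, 0, 0, 0, 0, 0, 0, 0, 0, 0, 0, 0, 0, 0, 0, 0, 0, 0, 0, 0, 0, 0, 0, 0, 0, 0, 0, 0, 0, 0, 0, 0, 0, 0, 0, 0, 0, 0, 0, 0, 0, 0, 0, 0, 0, 0]}}

```text
t: 11.6
eef_pos: [0.5719, -0.2473, 0.0403]
tool_rot: [0.0, 0.981, 0.194, 0.0]
contact_force: [0.6, 0.3, -0.1]
gripper_width: -0.003
grasp_force: 0.0
```

Emit:
{"name": "arm_command", "arguments": {"commands": [0, 0, 0, 0, 0, 0, 0, 0, 0, 0, 0, 0, 0, 0, 0, 0, 0, 0, 0, 0, 0, 0, 0, 0, 0, 0, 0, 0, 0, 0, 0, 0, 0, 0, 0, 0, 0, 0, 0, 0, 0, 0, 0, 0, 0, 0, 0, 0, 0, 0, 0, 0, 0, 0, 0, 0]}}

```text
t: 12.4
eef_pos: [0.5719, -0.2473, 0.0403]
tool_rot: [-0.0, 0.981, 0.194, 0.0]
contact_force: [-0.2, -0.1, -0.6]
gripper_width: -0.004
grasp_force: 0.0
```

Emit:
{"name": "arm_command", "arguments": {"commands": [0, 0, 0, 0, 0, 0, 0, 0, 0, 0, 0, 0, 0, 0, 0, 0, 0, 0, 0, 0, 0, 0, 0, 0, 0, 0, 0, 0, 0, 0, 0, 0, 0, 0, 0, 0, 0, 0, 0, 0, 0, 0, 0, 0, 0, 0, 0, 0, 0]}}

```text
t: 13.1
eef_pos: [0.5719, -0.2473, 0.0403]
tool_rot: [0.0, 0.981, 0.194, 0.0]
contact_force: [-0.9, 0.2, 0.1]
gripper_width: -0.001
grasp_force: 0.0
```

```bash
python3 go.py 0.572 -0.248 0.29
python3 - <<'E'
from station import *
import cv2
b=read_camera("scene")["img"][:,:,::-1][150:270,190:350]
cv2.imwrite("pics/at_lift.png",cv2.resize(b,(640,480)))
E
```

```text
t 13.1 pos [ 0.572 -0.247  0.04 ] grasp [ 0.572 -0.247  0.059] zaxis [ 0. -0. -1.] F [-0.9   0.17  0.1 ] q [ 0.41  0.62 -0.14  1.81  0.13  0.71 -0.98] w -0.0
tool shift mm [  -0.    1. -250.]
```

View pics/at_lift.png

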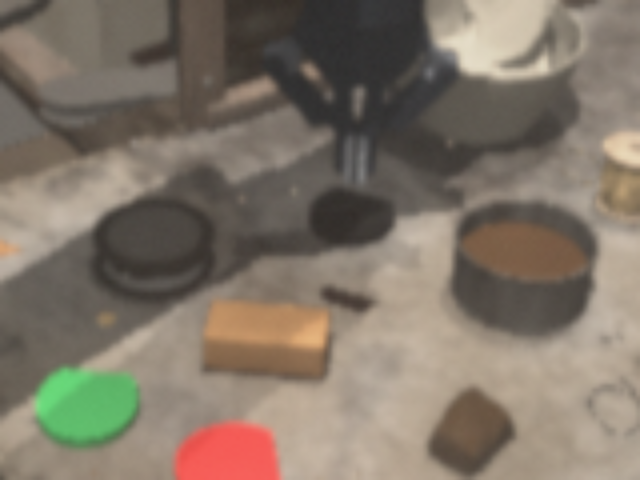

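The fingertips (355,180) hover centred over the single lift (351,215), with nothing disturbed, and the dwell lasted over 2 s. I'll rise straight up so the grasp point ends at about 0.31 m.

Emit:
{"name": "arm_command", "arguments": {"commands": [0, 0, -0.02, 0, 0, 0, 0, 0, 0, -0.06, 0, 0, 0, 0, 0, 0, -0.1, 0, 0, 0, 0, 0, 0, -0.14, 0, 0, 0, 0, 0, 0, -0.18, 0, 0, 0, 0, 0, 0, -0.22, 0, 0, 0, 0, 0, 0, -0.245, 0, 0, 0, 0, 0, 0, -0.255, 0, 0, 0, 0]}}

```text
t: 13.95
eef_pos: [0.573, -0.2476, 0.2986]
tool_rot: [0.001, 0.981, 0.194, 0.002]
contact_force: [0.4, 0.1, -0.8]
gripper_width: 0.001
grasp_force: 0.0
```

Emit:
{"name": "arm_command", "arguments": {"commands": [0, 0, 0, 0, 0, 0, 0, 0, 0, 0, 0, 0, 0, 0, 0, 0, 0, 0, 0, 0, 0, 0, 0, 0, 0, 0, 0, 0, 0, 0, 0, 0, 0, 0, 0]}}

```text
t: 14.45
eef_pos: [0.5715, -0.2472, 0.2942]
tool_rot: [-0.0, 0.981, 0.194, -0.001]
contact_force: [0.4, -0.1, 0.3]
gripper_width: -0.002
grasp_force: 0.0
```

```bash
python3 go.py 0.572 -0.248 0.29; python3 -c "
from station import hand_in; print(hand_in())"
```

```text
t 14.45 pos [ 0.572 -0.247  0.294] grasp [ 0.572 -0.247  0.313] zaxis [-0.002  0.001 -1.   ] F [ 0.35 -0.08  0.27] q [ 0.43  0.35 -0.17  1.6   0.06  1.2  -0.93] w -0.0
tool shift mm [0. 1. 4.]
the job is handed in; nothing more can be done
None
```

I pointed at the sanding block, then the open glue tin, then the single heel lift, about 3 cm above each for at least 2 s with no sign of contact, and handed the job in at 14.5 s with the fingertips raised to about 0.30 m; the hand-in returned no verdict.

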